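Dim to off, then seat and hold the bayonet lamp insert

ROBOT

A 6-joint arm with a two-finger parallel gripper is mounted at the origin on a cart in front of the work surface, level with it; the furniture and walls round the work are solid. World frame = base frame: x ahead of the robot, y to its left, z up, the work surface at z = 0. Lengths are in m, angles in degrees, forces in N, time in s.
With the tool pointing down it reaches from about 0.4 to 0.825 m from the base axis. Payload 7 kg.
Tool frame: the origin (TCP) lies at the very end of the fingers, on their centre line; the grasp point (between the pads) lies 19 mm behind it; x points along the fingers, y is the direction in which the jaws open and shut, and the axes are right-handed (so a half turn about x gives the same grasp; the last joint's range is limited). The gripper opens to 88 mm and grips with 3 to 60 N. Pads are 19 mm wide; open, the fingers measure 130 mm over their backs; the gripper's body (78 mm by 193 mm) begins 47 mm behind the grasp point.
Start: joints at [-54.54, 20.546, 0.682, 0, -70.136, -16.507], TCP at [0.219, -0.638, 0.227] pointing down, gripper open.
Joint ranges: [-176.03, 176.03], [-82.01, 121.73], [-58.28, 71.71], [-173.87, 95.51], [-174.79, -0.11], [-173.66, 173.66]. Speed limits (degrees/s): [136.94, 136.94, 172.46, 180, 180, 180].

INTERFACE

Orientations are given as [roll, pitch, yaw] about the fixed x, y, z axes, in that order (R = Rz(yaw) Ry(pitch) Rx(roll)).
In Python, from plant import * gives the robot as it stands. The module is installed in compiled form; this text tells all that it offers.
- The arm moves only by the shell command python3 -m creep 'ROWS' [FORCE]. ROWS is a JSON object of lists of equal length, an entry for each row: "jaw": the closure, from -1 (fully open) to 1 (shut); "translation": the shift along the tool's x, y, z in m, a list of three; "roll": the turn about the tool's x in rad. A call has exactly 10 rows; each row shifts and turns the commanded pose from where the row before left it, along the tool's axes as they then stand; what a row does not reach is not made up. A row lasts 1/10 s, in which the tool goes at most 50 mm and 8.59 degrees, less where a joint would pass 70% of its speed; a pose out of reach is approached as far as the arm can. A call with a gripper value outside its range is refused whole. The fingers move at their own pace and stop on an object; FORCE is the grip in N (left out, the last holds). Time passes only in rows, so rows that do not move let the fingers close, or fill a call up. It gives the time, the measured TCP pose, the force and the opening at its end, in the units of the state.
- get_state(): the state, without advancing time (a new reading comes with each control period).
- capture(name): name is "side" or "top"; returns a dict with "image" (400x640x3 uint8, red, green, blue), "fovy" (degrees; the focal length in pixels is half the picture's height over the tangent of half this angle, whatever the lens; pixels are square), "cx", "cy" (the principal point, pixels), "pose" (4x4, takes a point from camera to world coordinates). Camera axes: x right, y up, looking along -z (the intrinsics and any distortion apply to the point x, -y, -z); pixel columns grow to the right and rows downward; lengths in m; the calibration is good to about 2 mm. A picture is of the moment at which its call begins. There is no depth.
- close_job(): hands the job in, once; it reports no verdict.
The state is a dict: "time_s": time; "joints": joint angles; "qd": joint speeds; "joint_torque": joint torques, N m; "tcp_pos": TCP position; "eef_rot": TCP orientation; "contact_force": force on the tool from outside, world axes, zero at the start; "moment": the same for the moment, N m; "gripper_width": finger opening in m.
Only numpy, scipy, OpenCV 4.12 (cv2) and the standard library are available. Lean on these libraries where they do the work, as an engineer would, in place of code of your own. Each camera call takes 0.05 s, during which the arm holds its last target.

TASK

First slide the dimmer fully to its off end, the right-hand end with the shortest tick marks. Then take the lamp insert with the flat wing grip from the wooden rack, lower its lugs through the slots in the top of the lamp house, push it in against the spring and twist it a quarter turn clockwise to the stop. Finish while still gripping it and pressing its collar down flat on the lamp house, so that I can tighten the locking screw; leave everything else where it is.

Things in the scene. Friction and masses are not known exactly. Their poses are not given: they have to be found in the camera images.
- dimmer (a joint): the dimmer's slider grip along its track, in m: 0 = off, hard against the off end; 0.09 = full. It grows toward the dimmer base's own +y. Dry friction of about 1.5 N holds it where it is left
- dimmer_base: grey dimmer base fixed to the bench, 40 (x) x 140 (y) x 14 mm high; origin at the centre of its underside, the track along its y axis through the centre. White tick marks along its robot side grow longer from the off end (its -y end, on the right as the robot sees it) to the full end
- dimmer_top (a point): centre of the top face of the black slider grip, 54 mm above the bench; the grip is a block 28 mm (across the track, x) by 20 mm (along the track, y) and stands free for 40 mm above the base
- lamp_house: grey box with an aluminium top plate, fixed to the bench, 84 x 84 x 60 mm; origin at the centre of its underside, z up. The bayonet socket is in the centre of its top; a small black-headed locking screw sticks out 16 mm from its +x side, 45 mm up
- socket (a point): centre of the mouth, in the upper face of the top plate, 60 mm above the bench; axes as the lamp house. 22 mm round hole with two opposite slots along x, 12 mm wide, 41 mm overall. The plate is 6 mm thick, hollow below. Stops below let the lugs turn only clockwise seen from above, to a hard stop at about 94 degrees; no detent, no turning spring
- plunger (a joint): black spring plunger with a brass contact dot inside the socket, in m pressed down from rest: at rest (0) its face is 7 mm below the top plate's upper face; it pushes up with 2 N at first and 8 N when the insert's collar is flat on the plate (0.015)
- insert: the lamp insert to fit, 62 mm tall, about 80 g, upright in one of the two rack wells; told by its flat wing grip. Origin at its lower tip, on its axis, z up. Shaft 18 mm across, tip tapering to 14 mm; two opposite steel lugs along its x axis, 36 mm over both, 8 mm wide, 4 to 10 mm above the tip. A half turn makes no difference
- collar (a point): on the insert axis at the underside of its black round collar, 22 mm above the tip; the collar is 48 mm across, 5 mm thick. The lugs are clear below the top plate when this is under 6 mm above the plate; 0 = collar flat on the plate. Let go after turning, the spring lifts it about 6 mm until the lugs catch
- grip (a point): on the insert axis, 50 mm above the tip: middle of the upright black wing grip, which is 42 mm long along the insert's x (in line with the lugs), 14 mm thick along y, and reaches from 27 mm (collar top) to 62 mm above the tip
- rack: wooden block fixed to the bench, 75 (x) x 150 (y) x 34 mm high, origin at the centre of its underside; two round wells 40 mm across at y = -40 and +40 mm, 26 mm deep. Both inserts hang in them by their collars. A fixed optical rail with upright posts up to 191 mm high stands just behind the rack and dimmer (from x = 0.49 m, y = -0.12 to 0.52 m): carry things in front of it or well above it
- spare: the other insert in the rack, to be left alone: same shaft and collar but no lugs, and a round knob 28 mm across and 25 mm tall instead of a wing; origin at its lower tip
- tape_orange: bystander, to be left alone: roll of cloth tape, 52 mm across, 28 mm high, lying flat
- torch_green: bystander, to be left alone: dark torch lying on its side, 104 x 32 x 32 mm
- glasses_yellow: bystander, to be left alone: safety glasses, 126 x 59 x 44 mm
- charger: bystander, to be left alone: black plug-in charger block, 62 x 42 x 30 mm
- magnifier: bystander, to be left alone: hand lens lying flat, 148 x 62 x 9 mm
- dish_10: bystander, to be left alone: round clear dish, 101 mm across, 16 mm high
- slim_box_0: bystander, to be left alone: slim carton, 173 x 29 x 26 mm, at the back
There are look-alikes about, which are no part of the job. What is shaped like the insert but green, orange or yellow is not meant.

How it is judged (in metres and radians):
On the way, in this order (a step that is already met when the one before it is completed fails the run):
1. the dimmer is at its off end (within 6 mm) (value of joint dimmer below 0.006 m), for 0.2 s.
2. the insert is pushed straight in, its lugs below the top plate, not yet turned (horizontal distance between collar and socket below 0.005 m and angle between insert's own z axis and vertical below 0.1 rad and z of collar in the frame of socket below 0.0075 m and angle between the x axis of insert and the x axis of lamp_house, either way round below 0.5 rad), for 0.05 s.
At the end, for the whole second after the job is handed in: dimmer within 6 mm of off; insert upright (0.1 rad) and central (5 mm) in the socket, turned at least 1.3 rad from the slots, at rest, collar held within 2.5 mm of the top plate (plunger down at least 12 mm) by fingers that still grip it (over 3 N) (horizontal distance between collar and socket below 0.005 m and angle between insert's own z axis and vertical below 0.1 rad and z of collar in the frame of socket between -0.003 and 0.0025 m and angle between the x axis of insert and the x axis of lamp_house, either way round above 1.3 rad and value of joint plunger above 0.012 m and contact force between the fingers and insert above 3 N and linear speed of insert below 0.02 m/s and value of joint dimmer below 0.006 m); the arm keeps its last pose, push and grip.
It fails at once if a bystander or the spare insert is moved by more than 30 mm (distance of any of spare, tape_orange, torch_green, glasses_yellow, charger, magnifier, dish_10, slim_box_0 from where it was at the start of the episode above 0.03 m).
It also fails if it takes over 58 s, if anything falls off the work surface, if the arm or the gripper's body presses on something with over 40 N, if the wrist force passes 120 N, or if a joint passes its speed limit or range.

## Working session

There is one attempt and no reset: what is moved stays moved. The work goes in short steps, Python scripts to look and compute and a shell command to move; the robot and the scene stay as the last step left them, time stands still between calls to the robot, and variables do not carry over. Pictures are saved under pics/ and viewed, and the job is handed in when it is done.

```bash
mkdir -p pics; ls; python3 - <<'E'
from plant import *
import cv2,json
s=get_state();print(s)
for n in("side","top"):
    c=capture(n);cv2.imwrite(f"pics/{n}0.png",c["image"][:,:,::-1])
    print(n,{k:(v.tolist() if hasattr(v,'tolist') else v) for k,v in c.items() if k!="image"})
E
```

```text
pics
{'time_s': 0.0, 'joints': array([-5.45402951e+01,  2.05900030e+01,  6.33707985e-01, -2.01361833e-02,
       -7.01364738e+01, -1.65070813e+01]), 'qd': array([ 0.02795617, -0.01641528, -0.01128935,  0.1029041 , -0.08947002,
       -0.00120217]), 'joint_torque': array([ 4.10064797e-05, -5.82729757e+01,  2.93056798e+01,  6.99726015e+00,
        7.00436009e-03, -1.58500002e-04]), 'tcp_pos': array([ 0.21904458, -0.63794645,  0.22563831]), 'eef_rot': array([ 94.97575818,  89.90531898, 113.92152462]), 'contact_force': array([ 0.65312642,  0.2745393 , -0.35795521]), 'moment': array([0.01923241, 0.01336315, 0.00228751]), 'gripper_width': 0.08757934993168111}
side {'fovy': 46.32397938828787, 'cx': 322.96387944935464, 'cy': 201.1502275110265, 'pose': [[-0.9096579402632151, 0.22695453180169617, -0.3478707694112256, -0.04703415707889539], [-0.41521328548888164, -0.518991225382129, 0.7471586414744091, 1.2743485600120439], [-0.010970837233940184, 0.8240993559462529, 0.5663390259017627, 1.0357593847135578], [0.0, 0.0, 0.0, 1.0]]}
top {'fovy': 57.602817051837356, 'cx': 319.9325998695946, 'cy': 196.9038986006699, 'pose': [[0.01669436372085607, 0.9976446869627682, -0.0665310212977081, 0.45324822863674763], [-0.9997802009831033, 0.015812004059960857, -0.013766998576053265, 0.031488401824241605], [-0.012682584205950838, 0.0667462291262069, 0.9976893769882943, 1.5699801353387302], [0.0, 0.0, 0.0, 1.0]]}
```

View pics/side0.png

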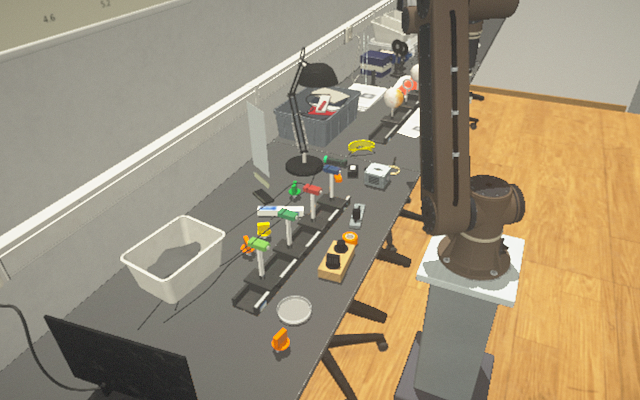

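View pics/top0.png

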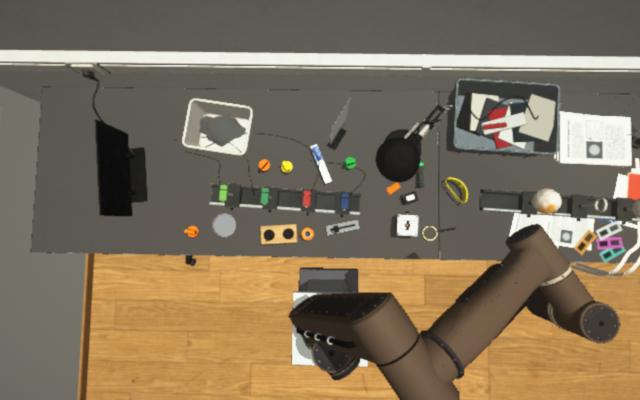

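The top view shows the rack at about (278,234), the dimmer at (342,228) and the lamp house at (407,225). Next I'll look at close crops.

```bash
cat > h.py <<'E'
import numpy as np,cv2
from plant import *
def K(c):
    f=200/np.tan(np.radians(c["fovy"]/2)); return f
def ray(c,u,v):
    f=K(c); d=np.array([(u-c["cx"])/f,-(v-c["cy"])/f,-1.]); P=c["pose"]
    return P[:3,3],P[:3,:3]@d
def onz(c,u,v,z):
    o,d=ray(c,u,v); return o+d*(z-o[2])/d[2]
def proj(c,p):
    P=c["pose"]; q=P[:3,:3].T@(np.asarray(p)-P[:3,3]); f=K(c)
    return np.array([c["cx"]+f*q[0]/-q[2], c["cy"]-f*q[1]/-q[2]])
def tri(c1,p1,c2,p2):
    o1,d1=ray(c1,*p1);o2,d2=ray(c2,*p2);d1/=np.linalg.norm(d1);d2/=np.linalg.norm(d2)
    t=np.linalg.lstsq(np.c_[d1,-d2],o2-o1,rcond=None)[0]
    a=o1+d1*t[0];b=o2+d2*t[1];return (a+b)/2,np.linalg.norm(a-b)
def crop(c,x0,y0,x1,y1,s,fn):
    im=cv2.resize(np.ascontiguousarray(c["image"][y0:y1,x0:x1,::-1]),None,fx=s,fy=s,interpolation=cv2.INTER_NEAREST)
    cv2.imwrite(fn,im)
E
python3 - <<'E'
from h import *
t=capture("top");s=capture("side")
crop(t,255,210,375,250,6.5,"pics/t1.png")
crop(t,385,205,465,245,8,"pics/t2.png")
crop(s,310,195,370,285,6.5,"pics/s1.png")
crop(s,340,150,410,200,8,"pics/s2.png")
E
```

```text
(no output)
```

View pics/t1.png

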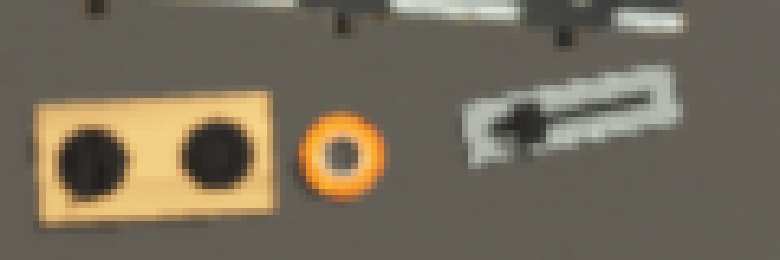

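View pics/t2.png

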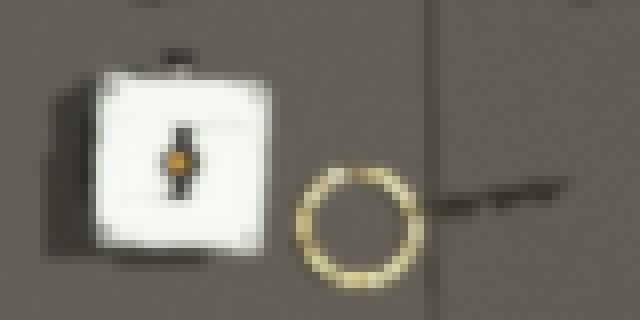

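View pics/s1.png

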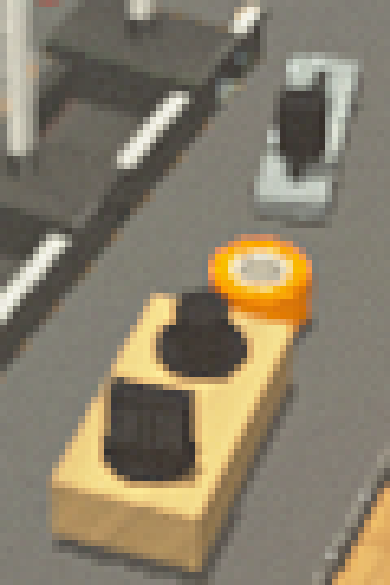

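View pics/s2.png

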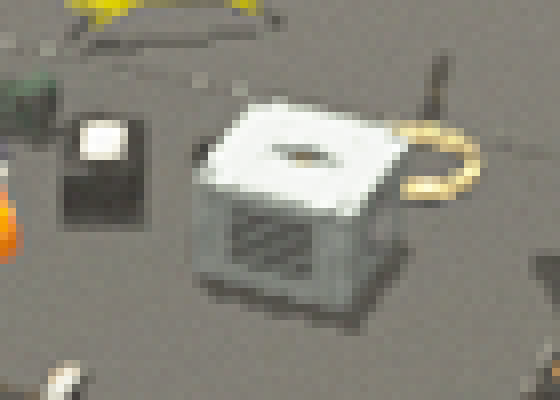

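Candidates for the insert: the black wing insert in the rack's left well at top px (269,235), side px (333,265); the black round knob (spare) at top (288,234); the orange, yellow and green look-alikes at top (192,232), (264,165), (287,167) and (350,162). I choose the black wing in the left well and check it in a contrast-stretched crop.

```bash
python3 - <<'E'
from h import *
T=[capture("top") for _ in range(4)];S=[capture("side") for _ in range(4)]
t=np.mean([c["image"] for c in T],0);s=np.mean([c["image"] for c in S],0)
print(np.std([c["image"] for c in T],0).mean(), get_state()["time_s"])
np.savez("avg.npz",t=t,s=s)
def st(im,x0,y0,x1,y1,k,fn,hi):
    a=np.clip(im[y0:y1,x0:x1,::-1]/hi*255,0,255).astype(np.uint8)
    cv2.imwrite(fn,cv2.resize(a,None,fx=k,fy=k,interpolation=cv2.INTER_CUBIC))
st(t,258,220,300,248,16,"pics/t3.png",70)
st(s,315,235,355,285,12,"pics/s3.png",70)
E
```

```text
0.30761454073769473 0.6
```

View pics/t3.png

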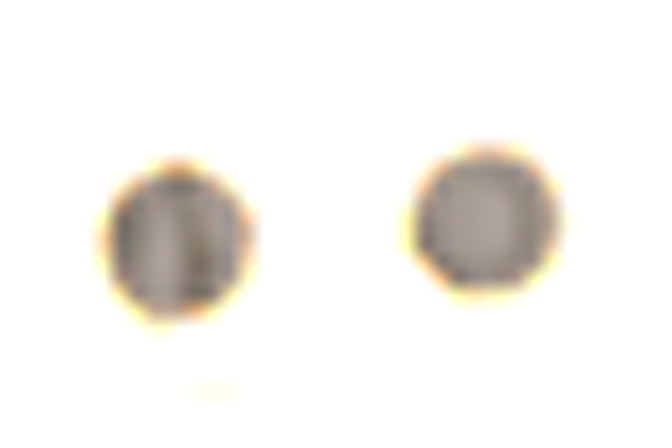

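View pics/s3.png

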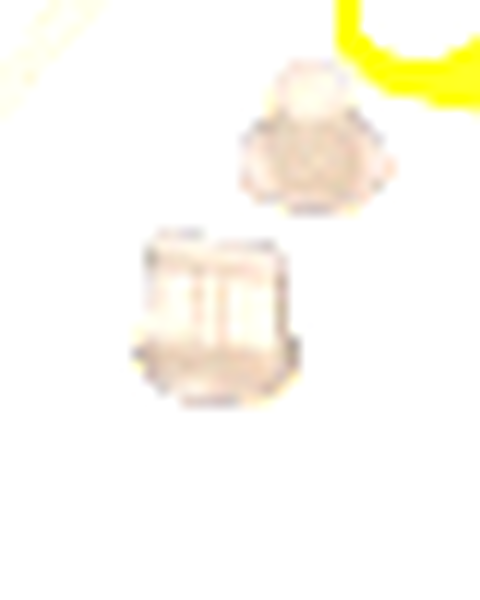

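```bash
python3 - <<'E'
from h import *
z=np.load("avg.npz");T=capture("top");S=capture("side")
print("cam axis", proj(T,[0.6,0.2,0]))
def up(im,x0,y0,x1,y1,k=8):
    a=cv2.cvtColor(im.astype(np.float32),cv2.COLOR_RGB2GRAY)[y0:y1,x0:x1]
    return cv2.resize(a,None,fx=k,fy=k,interpolation=cv2.INTER_CUBIC)
def full(p,x0,y0,k=8): return (np.asarray(p,float)+.5)/k-.5+np.array([x0,y0])
def blobs(c,im,x0,y0,x1,y1,fn,zs,minA=2,name=""):
    hs=cv2.cvtColor(im.astype(np.float32)/255,cv2.COLOR_RGB2HSV)
    k=8;H=cv2.resize(hs[y0:y1,x0:x1],None,fx=k,fy=k,interpolation=cv2.INTER_LINEAR)
    m=fn(H).astype(np.uint8)
    cs,_=cv2.findContours(m,cv2.RETR_EXTERNAL,cv2.CHAIN_APPROX_NONE)
    for q in cs:
        A=cv2.contourArea(q)/k/k
        if A<minA: continue
        M=cv2.moments(q);cen=full([M['m10']/M['m00'],M['m01']/M['m00']],x0,y0)
        r=cv2.minAreaRect(q);bp=full(cv2.boxPoints(r),x0,y0)
        bb=cv2.boundingRect(q)
        print(name,"A",A,"cen",cen.round(2),"world",onz(c,*cen,zs)[:2].round(4),"rectc",onz(c,*full(r[0],x0,y0),zs)[:2].round(4))
        print("   corners",[onz(c,*b,zs)[:2].round(4).tolist() for b in bp], "bb",full([bb[0],bb[1]],x0,y0),full([bb[0]+bb[2],bb[1]+bb[3]],x0,y0))
t,s=z["t"],z["s"]
wood=lambda H:(H[...,1]>.35)&(H[...,0]<50)&(H[...,0]>25)&(H[...,2]>.45)
blobs(T,t,258,220,300,248,wood,.034,50,"rack")
blobs(T,t,262,225,298,243,lambda H:H[...,2]<.35,.039,10,"dark")
blobs(T,t,322,215,363,240,lambda H:(H[...,2]>.5)&(H[...,1]<.15),.014,10,"base")
blobs(T,t,328,222,350,238,lambda H:(H[...,2]<.25),.054,3,"slider")
blobs(T,t,390,208,425,242,lambda H:(H[...,2]>.65)&(H[...,1]<.15),.06,30,"plate")
blobs(T,t,400,218,412,232,lambda H:(H[...,2]<.65),.06,2,"slot")
blobs(T,t,404,208,412,215,lambda H:(H[...,2]<.3),.045,.5,"screw")
blobs(S,s,365,160,395,180,lambda H:(H[...,2]>.8)&(H[...,1]<.15),.06,30,"plateS")
blobs(S,s,370,165,385,175,lambda H:(H[...,2]<.7),.06,1,"slotS")
E
```

```text
cam axis [286.25831652 186.69873098]
rack A 697.484375 cen [278.37 233.94] world [0.3967 0.225 ] rectc [0.3966 0.2252]
   corners [[0.4315, 0.3069], [0.4427, 0.1499], [0.3619, 0.1438], [0.3507, 0.3002]] bb [259.6875 223.5625] [297.3125 244.4375]
dark A 71.1953125 cen [268.58 234.69] world [0.393  0.2655] rectc [0.3928 0.2655]
   corners [[0.392, 0.2939], [0.421, 0.266], [0.3935, 0.2372], [0.3646, 0.2651]] bb [263.9375 229.8125] [273.4375 239.6875]
dark A 69.53125 cen [287.86 233.42] world [0.3997 0.1846] rectc [0.3996 0.1848]
   corners [[0.4186, 0.2052], [0.4193, 0.1653], [0.3807, 0.1644], [0.38, 0.2043]] bb [283.0625 228.8125] [292.6875 238.1875]
base A 231.2265625 cen [343.45 226.53] world [ 0.4321 -0.0494] rectc [ 0.4302 -0.0446]
   corners [[0.4364, 0.0306], [0.4677, -0.1102], [0.4241, -0.1196], [0.3929, 0.021]] bb [325.5625 219.4375] [359.5625 235.3125]
slider A 20.7421875 cen [335.35 228.74] world [ 0.4229 -0.0138] rectc [ 0.4233 -0.013 ]
   corners [[0.4211, 0.0031], [0.4391, -0.0094], [0.4255, -0.029], [0.4076, -0.0166]] bb [331.3125 226.0625] [338.4375 231.5625]
plate A 434
[... 580 characters left out ...]
-0.3036]] bb [404.9375 210.8125] [408.6875 212.5625]
plateS A 220.8515625 cen [377.64 169.09] world [ 0.4437 -0.3128] rectc [ 0.4423 -0.3119]
   corners [[0.4813, -0.2668], [0.5044, -0.3598], [0.4025, -0.3579], [0.3838, -0.2667]] bb [365.5625 162.5625] [390.5625 176.4375]
slotS A 1.8359375 cen [370.95 174.13] world [ 0.4553 -0.2645] rectc [ 0.4551 -0.2651]
   corners [[0.4616, -0.2654], [0.4505, -0.2702], [0.4486, -0.2648], [0.4596, -0.26]] bb [369.5625 173.6875] [372.6875 174.5625]
slotS A 6.8125 cen [377.53 168.79] world [ 0.4449 -0.3148] rectc [ 0.4456 -0.3149]
   corners [[0.4554, -0.3054], [0.4594, -0.3185], [0.4358, -0.3243], [0.432, -0.3113]] bb [374.4375 167.9375] [380.4375 169.8125]
```

```bash
python3 - <<'E'
from h import *
t=capture("top");s=capture("side")
crop(t,205,180,365,225,5,"pics/t4.png")
crop(s,235,150,365,310,3.7,"pics/s4.png")
for p in ([.49,-.12,0],[.49,.52,0],[.49,-.05,.191],[.49,.1,.191]): print(p,proj(t,p),proj(s,p))
E
```

```text
[0.49, -0.12, 0] [359.86493311 213.27814187] [349.18101692 203.2187059 ]
[0.49, 0.52, 0] [211.90248018 210.85000592] [265.64276653 320.09616392]
[0.49, -0.05, 0.191] [346.2356925  211.87245383] [342.92015394 169.21396335]
[0.49, 0.1, 0.191] [306.64052894 211.22444775] [325.49593071 190.48520139]
```

View pics/t4.png

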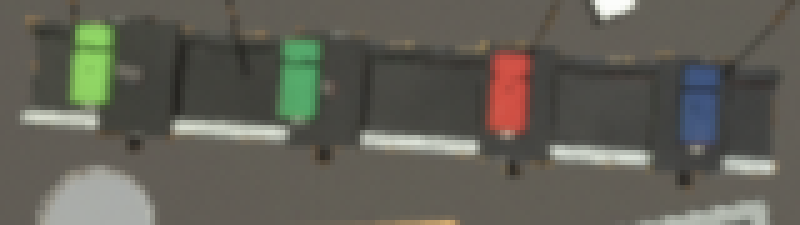

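View pics/s4.png

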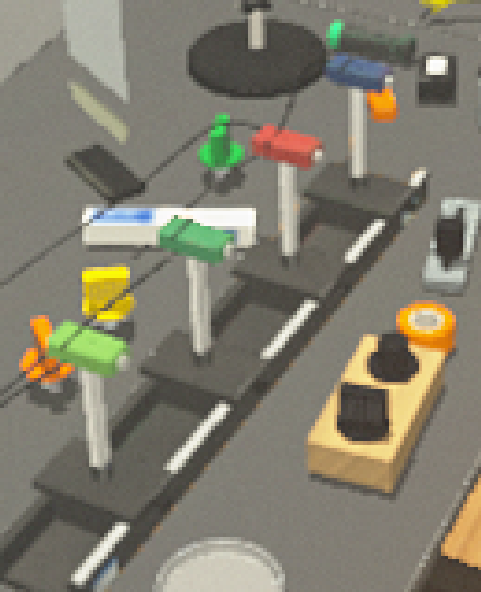

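```bash
cat >> h.py <<'E'
from scipy.spatial.transform import Rotation as Ro
def toolR(st): return Ro.from_euler('xyz',st["eef_rot"],degrees=True).as_matrix()
def delta(tgt,R=None):
    st=get_state(); R=toolR(st) if R is None else R
    d=np.asarray(tgt)-st["tcp_pos"]
    print("t",st["time_s"],"tcp",st["tcp_pos"].round(4),"jawdir",np.degrees(np.arctan2(R[1,1],R[0,1])).round(2),"joints",st["joints"].round(1),"F",st["contact_force"].round(1),"w",round(st["gripper_width"],4))
    print("tool delta",(R.T@d).round(4)); return R
E
python3 - <<'E'
from h import *
R=delta([0.405,0.045,0.15]);print(R.round(3))
E
```

```text
t 0.8 tcp [ 0.2192 -0.6384  0.2266] jawdir 108.95 joints [-54.5  20.5   0.7  -0.  -70.1 -16.5] F [ 1.1 -0.1 -0.3] w 0.0874
tool delta [0.0766 0.586  0.3977]
[[ 0.    -0.325  0.946]
 [ 0.     0.946  0.325]
 [-1.    -0.     0.   ]]
```

```bash
python3 -m creep '{"jaw":[-1,-1,-1,-1,-1,-1,-1,-1,-1,-1],"translation":[[0,0.03,0.023],[0,0.036,0.027],[0,0.036,0.027],[0,0.036,0.027],[0,0.036,0.027],[0,0.036,0.027],[0,0.036,0.027],[0,0.036,0.027],[0,0.036,0.027],[0,0.036,0.027]],"roll":[0,0,0,0,0,0,0,0,0,0]}'
python3 - <<'E'
from h import *
R=delta([0.42,-0.034,0.1])
E
```

```text
time_s: 1.8
tcp_pos: [0.356, -0.2156, 0.227]
eef_rot: [-25.9, 89.9, -7.0]
contact_force: [1.2, -0.1, 0.1]
gripper_width: 0.0878
t 1.8 tcp [ 0.356  -0.2156  0.227 ] jawdir 108.94 joints [ -3.7  -5.  -29.6   0.  -65.3 -67.3] F [ 1.2 -0.1  0.1] w 0.0878
tool delta [0.1271 0.1511 0.1193]
```

```bash
python3 -m creep '{"jaw":[-1,-1,-1,-1,-1,-1,-1,-1,-1,-1],"translation":[[0,0.03,0.024],[0,0.03,0.024],[0,0.03,0.024],[0,0.03,0.024],[0.02,0.03,0.023],[0.03,0,0],[0.03,0,0],[0.03,0,0],[0.017,0,0],[0,0,0]],"roll":[0,0,0,0,0,0.11,0.11,0.11,0,0]}'
python3 - <<'E'
from h import *
R=delta([0.42,-0.034,0.03])
c=capture("top");crop(c,310,205,390,245,9,"pics/t5.png")
c=capture("side");crop(c,310,165,390,225,9,"pics/s5.png")
E
```

```text
time_s: 2.8
tcp_pos: [0.4181, -0.0371, 0.0977]
eef_rot: [-162.5, 89.8, -162.4]
contact_force: [0.2, -0.7, 0.2]
gripper_width: 0.0879
t 2.8 tcp [ 0.4181 -0.0371  0.0977] jawdir 90.05 joints [  22.1    4.1  -40.1   -0.   -46.1 -112. ] F [ 0.2 -0.7  0.2] w 0.0879
tool delta [0.0677 0.0032 0.0022]
```

View pics/s5.png

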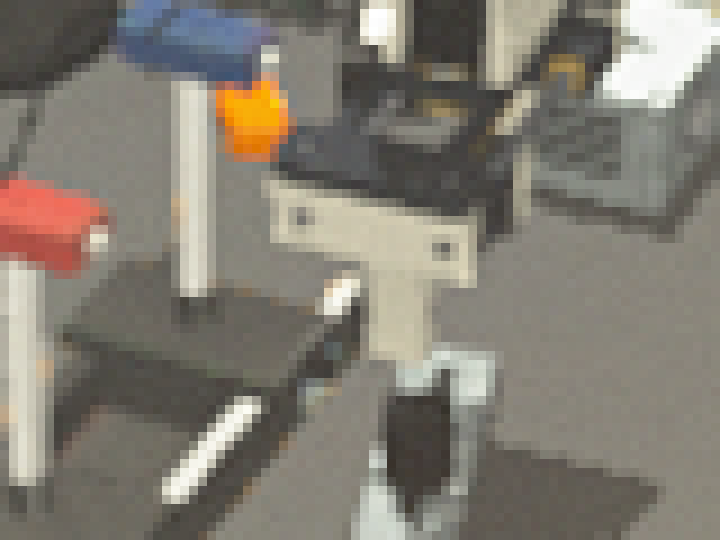

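```bash
python3 -m creep '{"jaw":[-1,-1,-1,-1,-1,-1,-1,-1,-1,-1],"translation":[[0.02,0.001,0],[0.02,0.001,0],[0.015,0.001,0],[0.01,0,0],[0,-0.01,0.002],[0,-0.013,0.002],[0,-0.013,0.002],[0,-0.013,0.002],[0,-0.013,0.002],[0,-0.01,0.002]],"roll":[0,0,0,0,0,0,0,0,0,0]}'
python3 - <<'E'
from h import *
R=delta([0.43,-0.12,0.03])
c=capture("side");crop(c,310,165,390,225,9,"pics/s6.png")
E
```

```text
time_s: 3.9
tcp_pos: [0.4333, -0.1064, 0.0359]
eef_rot: [9.7, 89.8, 9.8]
contact_force: [0.6, 1.5, 0.8]
gripper_width: 0.0876
t 3.9 tcp [ 0.4333 -0.1064  0.0359] jawdir 90.05 joints [  11.7   12.1  -41.5    0.   -36.2 -101.6] F [0.6 1.5 0.8] w 0.0876
tool delta [ 0.0059 -0.0136 -0.0034]
```

View pics/s6.png

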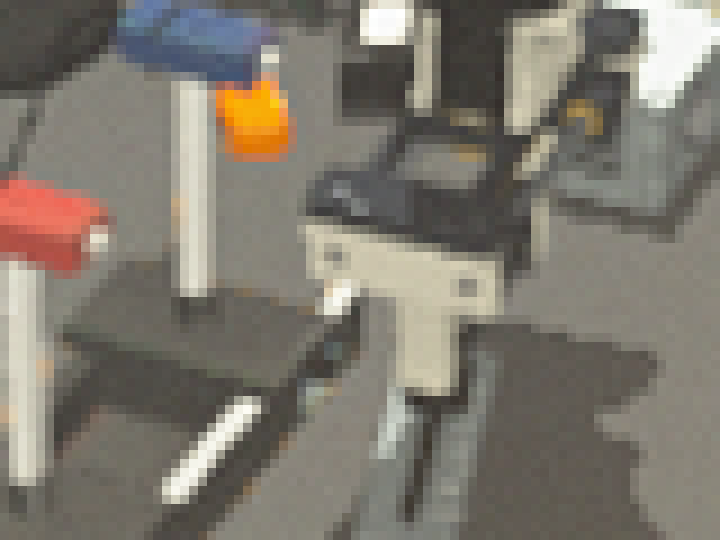

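```bash
python3 -m creep '{"jaw":[-1,-1,-1,-1,-1,-1,-1,-1,-1,-1],"translation":[[0,-0.004,0],[0,-0.004,0],[0,-0.003,0],[0,-0.002,0],[0,-0.001,0],[0,-0.001,0],[0,-0.001,0],[0,-0.001,0],[0,-0.001,0],[0,0,0]],"roll":[0,0,0,0,0,0,0,0,0,0]}'
```

```text
time_s: 4.95
tcp_pos: [0.4317, -0.1236, 0.0345]
eef_rot: [126.6, 90.0, 126.6]
contact_force: [0.8, 2.6, 0.7]
gripper_width: 0.0877
```

```bash
python3 -m creep '{"jaw":[-1,-1,-1,-1,-1,-1,-1,-1,-1,-1],"translation":[[0,-0.001,0],[0,-0.001,0],[0,-0.001,0],[0,-0.001,0],[0,-0.001,0],[0,-0.001,0],[0,0,0],[0,0,0],[0,0,0],[0,0,0]],"roll":[0,0,0,0,0,0,0,0,0,0]}'
```

```text
time_s: 5.95
tcp_pos: [0.4321, -0.1256, 0.0344]
eef_rot: [72.5, 89.7, 72.5]
contact_force: [-4.5, 41.4, 8.0]
gripper_width: 0.0877
```

```bash
python3 -m creep '{"jaw":[-1,-1,-1,-1,-1,-0.5,-0.1,-0.1,-0.1,-0.1],"translation":[[0,0.006,0],[0,0.005,0],[0,0.004,0],[-0.03,0,0],[-0.045,0,0],[-0.045,0,-0.01],[-0.02,0.02,-0.01],[0,0.03,0],[0,0.04,0],[0,0.04,0]],"roll":[0,0,0,0,0,0,0,0,0,0]}'
python3 - <<'E'
from h import *
R=delta([0.393,0.2655,0.15])
c=capture("top");crop(c,310,205,390,245,9,"pics/t7.png")
c=capture("side");crop(c,310,165,390,225,9,"pics/s7.png")
E
```

```text
time_s: 6.95
tcp_pos: [0.4112, 0.0159, 0.175]
eef_rot: [7.3, 90.0, 7.3]
contact_force: [1.2, -0.4, 0.5]
gripper_width: 0.0533
t 6.95 tcp [0.4112 0.0159 0.175 ] jawdir 89.94 joints [  30.    -2.7  -34.9    0.   -57.8 -120.1] F [ 1.2 -0.4  0.5] w 0.0533
tool delta [ 0.025   0.2496 -0.0185]
```

View pics/s7.png

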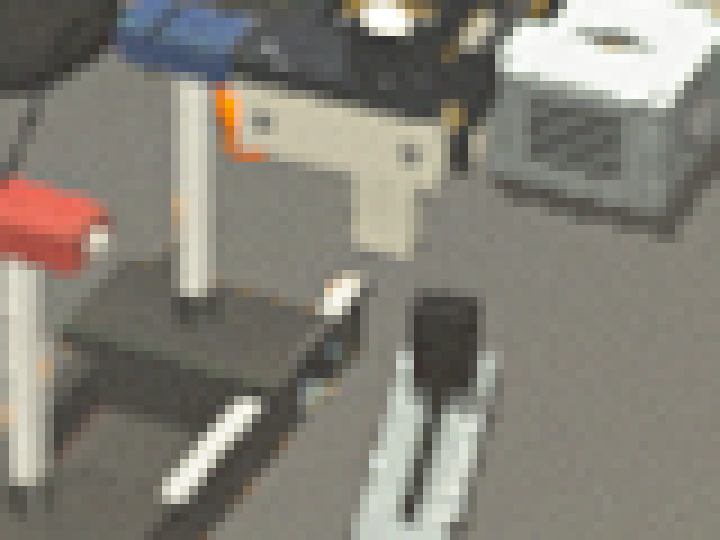

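The slider grip is now at the far (right-hand) end of its track, side px ≈(359,203). Next is the wing's direction.

```bash
python3 - <<'E'
from h import *
z=np.load("avg.npz")
S=capture("side");T=capture("top")
g=cv2.cvtColor(z["s"].astype(np.float32),cv2.COLOR_RGB2GRAY)
print(g[250:272,324:344].astype(int))
g=cv2.cvtColor(z["t"].astype(np.float32),cv2.COLOR_RGB2GRAY)
print(g[228:242,262:276].astype(int))
# predicted wing outlines for directions
for a in (-15,0,15,30):
    u=np.array([np.cos(np.radians(a)),np.sin(np.radians(a)),0]);v=np.array([-u[1],u[0],0]);c=np.array([.393,.2655,.074])
    print(a,"S",[proj(S,c+i*.021*u+j*.007*v).round(1).tolist() for i in(-1,1) for j in(-1,1)],"T",[proj(T,c+i*.021*u+j*.007*v).round(1).tolist() for i in(-1,1) for j in(-1,1)])
E
```

```text
[[126 126 124 150 203 217 217 218 222 208 134  61  64  65  60  58  58  59
   58  58]
 [125 126 130 185 217 219 218 220 220 224 205 127  61  60  60  63  61  61
   60  57]
 [126 124 140 182 199 206 215 220 224 225 230 207 146 103  72  58  56  55
   58  65]
 [125 138 144 115  82 131 160 186 205 208 213 221 211 188 170 161 159 160
  155 151]
 [123 160 141  78  63  64  61  61  78  89 108 149 168 193 212 213 224 228
  221 215]
 [135 166 135  62  67  67  69  69  68  64  64  63  60  58  75 116 201 221
  210 209]
 [172 191 132  52  60  62  63  66  67  67  68  67  69  67  61 108 200 218
  209 211]
 [202 202 132  59  63  63  64  59  64  61  61  63  65  67  59 110 193 214
  210 213]
 [213 200 129  64  68  73  74  65  70  64  68  67  66  67  51 107 189 213
  213 213]
 [215 198 131  65  66  73  70  62  71  63  75  72  75  71  55 104 187 214
  214 214]
 [213 201 132  65  68  74  72  65  72  64  74  71  74  71  53 102 189 216
  214 214]
 [214 193 118  70  70  74  73  64  70  63  74  72  75  73  53 100 191 218
  215 214]
 [217 173  73  68  69  70  69  67  72  64  76  72  75  73  53  89 191 219
  215 
[... 1445 characters left out ...]
  48  48  55  79 136 181 197 199]
 [199 201 196 158 110  94  90 111 144 164 185 198 200 200]
 [199 202 198 170 158 169 170 178 193 199 201 202 202 202]]
-15 S [[339.1, 257.3], [336.3, 259.6], [328.5, 251.7], [325.7, 254.0]] T [[267.4, 240.4], [264.2, 239.5], [270.3, 230.5], [267.1, 229.6]]
0 S [[339.5, 256.1], [337.7, 258.8], [327.1, 252.5], [325.3, 255.2]] T [[268.8, 240.2], [265.4, 240.1], [269.1, 229.9], [265.7, 229.8]]
15 S [[339.4, 254.8], [338.7, 257.8], [326.0, 253.5], [325.3, 256.4]] T [[270.1, 239.6], [266.8, 240.4], [267.7, 229.6], [264.4, 230.4]]
30 S [[338.8, 253.7], [339.3, 256.6], [325.4, 254.6], [325.9, 257.6]] T [[271.2, 238.7], [268.2, 240.3], [266.3, 229.7], [263.3, 231.3]]
```

```bash
python3 -m creep '{"jaw":[-0.1,-0.1,-0.1,-0.1,-0.1,-0.1,-0.1,-0.1,-0.1,-0.1],"translation":[[0,0.03,-0.002],[0,0.04,-0.003],[0,0.04,-0.003],[0,0.04,-0.003],[0,0.04,-0.003],[0,0.035,-0.003],[0,0.025,-0.002],[0.03,0,0],[0.03,0,0],[0,0,0]],"roll":[0,0,0,0,0,0,0,-0.07,-0.07,0]}'
python3 - <<'E'
from h import *
R=delta([0.393,0.2655,0.044])
T=capture("top");crop(T,250,205,310,250,9,"pics/t8.png")
c=capture("side");crop(c,305,225,355,285,9,"pics/s8.png")
for d in (-.024,.024): p=get_state()["tcp_pos"]+R[:,1]*d; print(proj(c,p))
E
```

```text
time_s: 8.15
tcp_pos: [0.3911, 0.2619, 0.1111]
eef_rot: [-136.0, 89.6, -128.0]
contact_force: [0.2, -1.0, -0.4]
gripper_width: 0.0483
t 8.15 tcp [0.3911 0.2619 0.1111] jawdir 97.99 joints [ 5.780e+01  8.000e+00 -3.310e+01 -1.000e-01 -4.930e+01 -1.398e+02] F [ 0.2 -1.  -0.4] w 0.0483
tool delta [0.067  0.0036 0.0028]
[334.63956374 240.42629672]
[330.42440485 250.2236665 ]
```

View pics/s8.png

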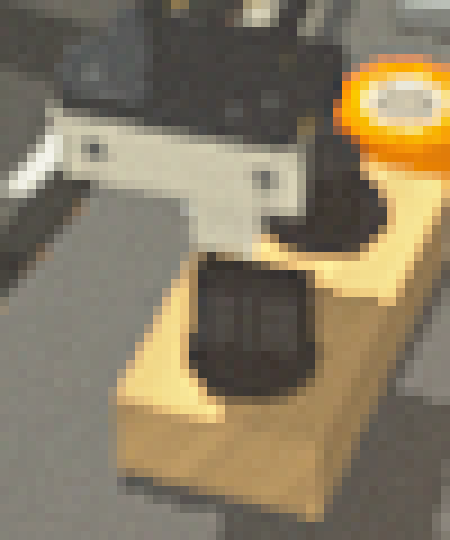

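The grasp lines up. The wrist would end near joint 6's limit after the twist, though, so I take the half-turned grasp by spinning 180° while raised.

```bash
python3 -m creep '{"jaw":[-0.1,-0.1,-0.1,-0.1,-0.1,-0.1,-0.1,-0.1,-0.1,-0.1],"translation":[[-0.04,0,0],[-0.01,0,0],[0,0,0],[0,0,0],[0,0,0],[0,0,0],[0,0,0],[0,0,0],[0,0,0],[0,0,0]],"roll":[0,-0.149,-0.149,-0.149,-0.149,-0.149,-0.149,-0.149,-0.149,-0.149]}'
python3 -m creep '{"jaw":[-0.1,-0.1,-0.1,-0.1,-0.1,-0.1,-0.1,-0.1,-0.1,-0.1],"translation":[[0,0,0],[0,0,0],[0,0,0],[0,0,0],[0,0,0],[0,0,0],[0,0,0],[0,0,0],[0,0,0],[0,0,0]],"roll":[-0.149,-0.149,-0.149,-0.149,-0.149,-0.149,-0.149,-0.149,-0.149,-0.149]}'
python3 - <<'E'
from h import *
R=delta([0.393,0.2655,0.044])
E
```

```text
time_s: 9.25
tcp_pos: [0.3934, 0.2653, 0.1668]
eef_rot: [-38.6, 89.8, 46.5]
contact_force: [0.1, -0.6, 0.2]
gripper_width: 0.0478
time_s: 10.25
tcp_pos: [0.3934, 0.2653, 0.1667]
eef_rot: [-123.7, 89.8, 46.8]
contact_force: [0.7, 1.2, -0.4]
gripper_width: 0.0479
t 10.25 tcp [0.3934 0.2653 0.1667] jawdir -99.53 joints [ 57.9   4.3 -28.9   0.  -56.6  22.6] F [ 0.7  1.2 -0.4] w 0.0479
tool delta [0.1227 0.0002 0.0006]
```

```bash
python3 -m creep '{"jaw":[-0.1,-0.1,-0.1,-0.1,-0.1,-0.1,-0.1,-0.1,-0.1,-0.1],"translation":[[0,0,0],[0,0,0],[0.03,0,0],[0.03,0,0],[0.03,0,0],[0.02,0,0],[0.012,0,0],[0,0,0],[0,0,0],[0,0,0]],"roll":[-0.149,-0.149,-0.008,0,0,0,0,0,0,0]}' 40
python3 - <<'E'
from h import *
R=delta([0.393,0.2655,0.044])
T=capture("top");crop(T,250,205,310,250,9,"pics/t9.png")
c=capture("side");crop(c,305,225,355,285,9,"pics/s9.png")
E
```

```text
time_s: 11.25
tcp_pos: [0.3933, 0.2661, 0.0441]
eef_rot: [-135.7, 89.8, 52.0]
contact_force: [-0.0, -0.6, -0.4]
gripper_width: 0.0482
t 11.25 tcp [0.3933 0.2661 0.0441] jawdir -82.24 joints [ 57.9  13.7 -37.5   0.  -38.7  39.8] F [-0.  -0.6 -0.4] w 0.0482
tool delta [0.0001 0.0005 0.0004]
```

View pics/s9.png

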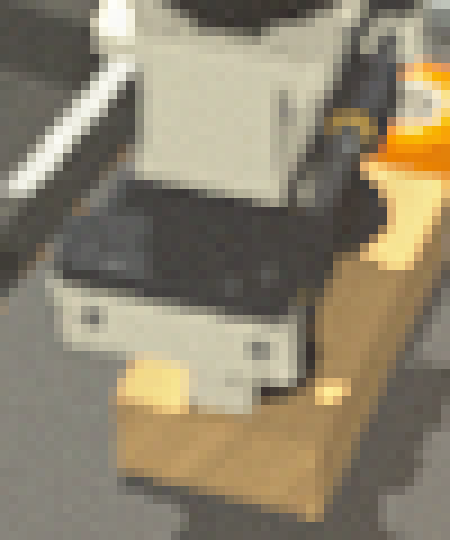

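```bash
python3 -m creep '{"jaw":[0.2,0.5,0.7,1,1,1,1,1,1,1],"translation":[[0,0,0],[0,0,0],[0,0,0],[0,0,0],[0,0,0],[0,0,0],[0,0,0],[-0.01,0,0],[-0.03,0,0],[-0.03,0,0]],"roll":[0,0,0,0,0,0,0,0,0,0]}' 40
```

```text
time_s: 12.35
tcp_pos: [0.3921, 0.2649, 0.1135]
eef_rot: [51.8, 89.9, -120.4]
contact_force: [-0.0, 0.5, -0.3]
gripper_width: 0.0139
```

```bash
python3 -m creep '{"jaw":[1,1,1,1,1,1,1,1,1,1],"translation":[[-0.03,0,0],[-0.03,0,0],[-0.02,0,-0.01],[0,0,-0.02],[0,0,0],[0,0,0],[0,0,0],[0,0,0],[0,0,0],[0,0,0]],"roll":[0,0,0,0,0,0,0,0,0,0]}'
python3 - <<'E'
from h import *
R=delta([0.444,-0.3097,0.16])
T=capture("top");crop(T,250,205,310,250,9,"pics/t10.png")
c=capture("side");crop(c,290,205,370,285,7,"pics/s10.png")
E
```

```text
time_s: 13.35
tcp_pos: [0.4219, 0.2694, 0.1925]
eef_rot: [47.2, 90.0, -125.0]
contact_force: [-1.2, 1.0, -0.9]
gripper_width: 0.0134
t 13.35 tcp [0.4219 0.2694 0.1925] jawdir -82.18 joints [ 55.1   5.6 -23.8  -0.  -60.7  42.7] F [-1.2  1.  -0.9] w 0.0134
tool delta [0.0326 0.5767 0.0569]
```

View pics/s10.png

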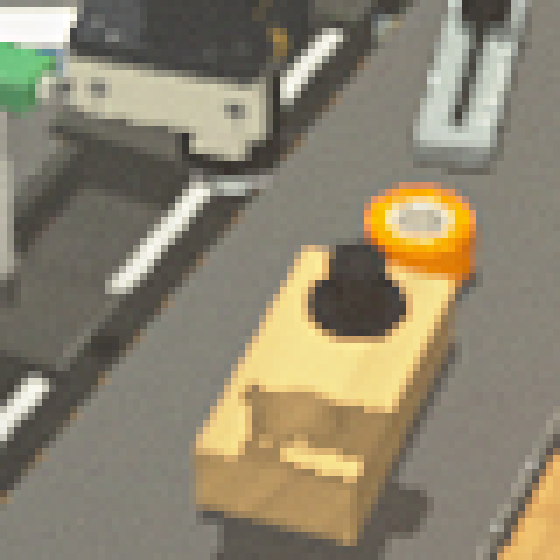

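```bash
python3 -m creep '{"jaw":[1,1,1,1,1,1,1,1,1,1],"translation":[[0,0,0],[0,0,0],[0,0.03,-0.003],[0,0.044,-0.004],[0,0.044,-0.004],[0,0.044,-0.004],[0,0.044,-0.004],[0,0.044,-0.004],[0,0.044,-0.004],[0,0.044,-0.004]],"roll":[0.096,0.096,0,0,0,0,0,0,0,0]}' && python3 -m creep '{"jaw":[1,1,1,1,1,1,1,1,1,1],"translation":[[0,0.044,-0.004],[0,0.044,-0.004],[0,0.044,-0.004],[0,0.044,-0.004],[0,0.034,-0.004],[0,0.018,-0.002],[0,0,0],[0,0,0],[0,0,0],[0,0,0]],"roll":[0,0,0,0,0,0,0,0,0,0]}'
python3 - <<'E'
from h import *
R=delta([0.444,-0.3097,0.1])
T=capture("top");crop(T,370,190,450,250,9,"pics/t11.png")
c=capture("side");crop(c,340,130,410,185,10,"pics/s11.png")
p=get_state()["tcp_pos"]; xi=-R[:,2]
for n,h in(("tip",-.032),("collar",-.010),("lug",-.028)):
    print(n,proj(c,p+[0,0,h]),[proj(c,p+[0,0,h]+s*(.018 if n=="lug" else .024 if n=="collar" else .007)*xi).round(1) for s in(-1,1)])
E
```

```text
time_s: 14.45
tcp_pos: [0.434, -0.0715, 0.1929]
eef_rot: [-164.1, 89.9, 12.7]
contact_force: [0.8, 0.4, -1.2]
gripper_width: 0.014
time_s: 15.45
tcp_pos: [0.4436, -0.2979, 0.1928]
eef_rot: [-179.9, 90.0, -3.0]
contact_force: [-1.2, 1.2, -1.2]
gripper_width: 0.0137
t 15.45 tcp [ 0.4436 -0.2979  0.1928] jawdir -93.13 joints [-12.8   8.8 -19.9  -0.  -61.3  99.7] F [-1.2  1.2 -1.2] w 0.0137
tool delta [ 0.0928  0.0118 -0.001 ]
tip [377.8316013  148.74959772] [array([379.5, 149.1]), array([376.2, 148.4])]
collar [378.1437614  143.75724545] [array([383.9, 145. ]), array([372.5, 142.5])]
lug [377.88804302 147.84692975] [array([382.2, 148.8]), array([373.6, 146.9])]
```

View pics/s11.png

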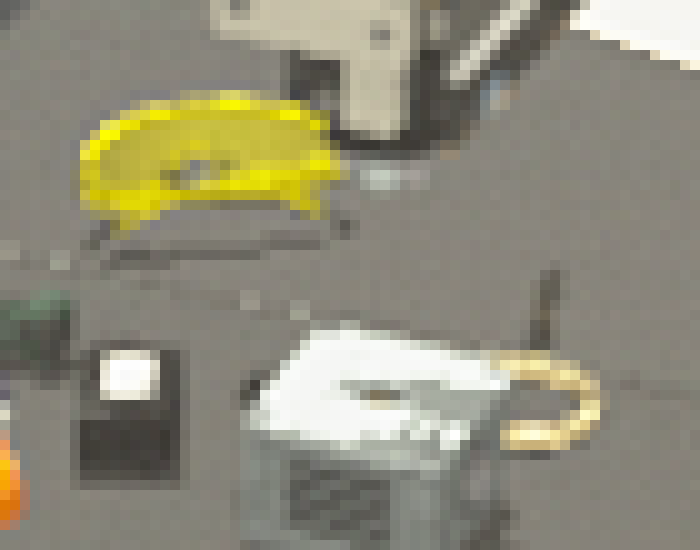

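View pics/t11.png

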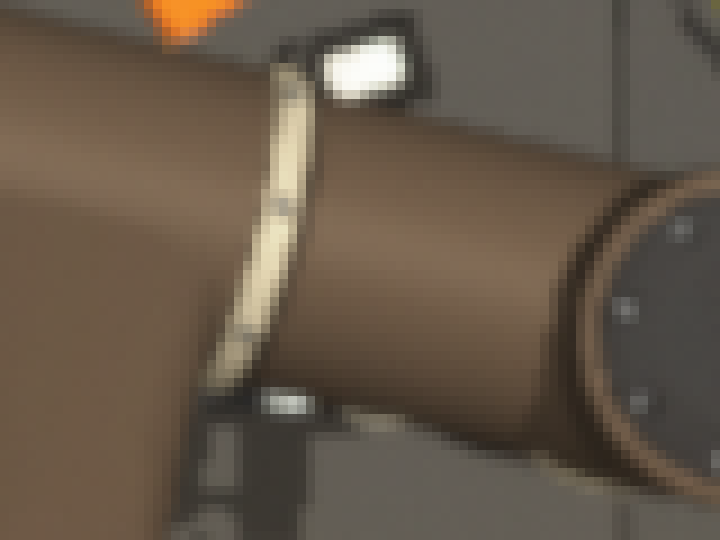

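```bash
python3 -m creep '{"jaw":[1,1,1,1,1,1,1,1,1,1],"translation":[[0.015,0.007,0],[0.025,0.006,0],[0.02,0,0],[0.01,0,0],[0,0,0],[0,0,0],[0,0,0],[0,0,0],[0,0,0],[0,0,0]],"roll":[0,0,0,0,0,0,0,0,0,0]}'
python3 - <<'E'
from h import *
R=delta([0.444,-0.311,0.1])
T=capture("top")
im=np.mean([capture("side")["image"] for _ in range(4)],0);c=capture("side");c["image"]=im.astype(np.uint8)
np.save("s12.npy",im)
crop(c,355,145,400,185,16,"pics/s12.png")
p=get_state()["tcp_pos"]; xi=-R[:,2]
for n,h in(("tip",-.032),("collar",-.010),("lug",-.025)):
    print(n,proj(c,p+[0,0,h]),[proj(c,p+[0,0,h]+s*(.018 if n=="lug" else .024 if n=="collar" else .007)*xi).round(1) for s in(-1,1)])
E
```

```text
time_s: 16.55
tcp_pos: [0.4429, -0.3117, 0.123]
eef_rot: [167.1, 90.0, -16.1]
contact_force: [-0.3, 0.1, -0.5]
gripper_width: 0.014
t 16.55 tcp [ 0.4429 -0.3117  0.123 ] jawdir -93.2 joints [-14.4  13.4 -24.3   0.  -52.3 101.2] F [-0.3  0.1 -0.5] w 0.014
tool delta [ 0.023  -0.0008 -0.001 ]
tip [378.2026289  162.74121113] [array([379.8, 163.1]), array([376.6, 162.4])]
collar [378.50898465 157.97386382] [array([384.1, 159.3]), array([373. , 156.7])]
lug [378.29966684 161.23115769] [array([382.5, 162.2]), array([374.2, 160.2])]
```

View pics/s12.png

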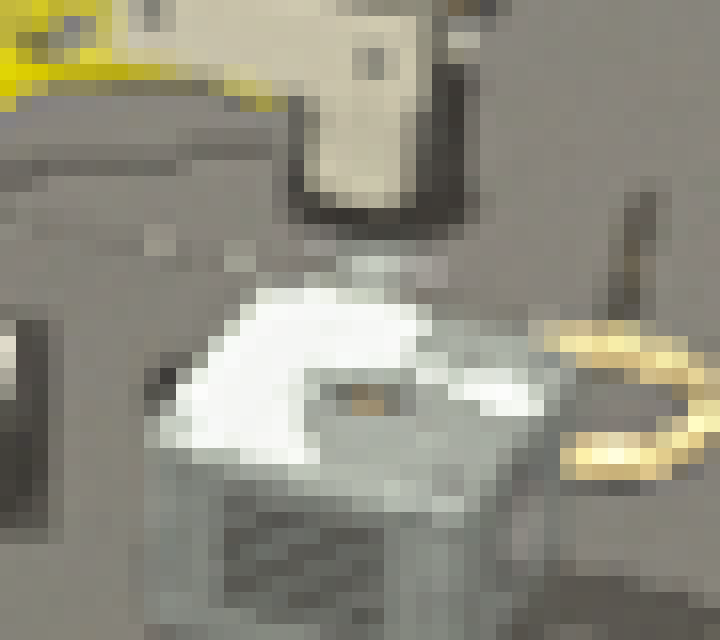

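```bash
python3 - <<'E'
from h import *
S=capture("side");T=capture("top")
for o in (0,.5):
    print(o,"top plate",onz(T,407.34+o,224.8+o,.06),"slot",onz(T,407.21+o,224.99+o,.06))
    print("  side plate",onz(S,377.64+o,169.09+o,.06),"slot",onz(S,377.53+o,168.79+o,.06),"tri",tri(T,(407.25+o,224.9+o),S,(377.58+o,168.94+o)))
print(proj(S,[.4429,-.3117,.06]),proj(T,[.4429,-.3117,.06]))
E
```

```text
0 top plate [ 0.44429871 -0.3102874   0.06      ] slot [ 0.44350783 -0.30975316  0.06      ]
  side plate [ 0.44369355 -0.31272163  0.06      ] slot [ 0.44489171 -0.31482329  0.06      ] tri (array([ 0.44347113, -0.30952108,  0.06247423]), np.float64(0.0009074863391141756))
0.5 top plate [ 0.44227587 -0.31234559  0.06      ] slot [ 0.44148514 -0.31181134  0.06      ]
  side plate [ 0.44052075 -0.30974159  0.06      ] slot [ 0.44171352 -0.31183648  0.06      ] tri (array([ 0.44172466, -0.31223718,  0.05906356]), np.float64(0.00026991315493814504))
[377.74271263 169.24656851] [407.68315287 225.14567544]
```

```bash
python3 - <<'E'
from h import *
im=np.load("s12.npy");g=cv2.cvtColor(im.astype(np.float32),cv2.COLOR_RGB2GRAY)
print(g[152:166,368:390].astype(int))
S=capture("side");st=get_state();p=st["tcp_pos"];R=toolR(st)
xi=-R[:,2];a=np.linspace(0,2*np.pi,73)
for off in(-.002,0,.002):
  for h in(-.010,-.005):
    q=np.array([proj(S,p+[0,0,h]+xi*(off+.024*np.cos(t))+R[:,1]*.024*np.sin(t)) for t in a]);print(off,h,q.min(0).round(2),q.max(0).round(2))
  print("tip",proj(S,p+[0,0,-.032]+xi*off),[proj(S,p+[0,0,hh]+xi*(off+s*.018)).round(2).tolist() for s in(-1,1) for hh in (-.028,-.022)], "shaft", [proj(S,p+[0,0,-.02]+xi*off+s*.009*S["pose"][:3,0])[0].round(2) for s in(-1,1)])
E
```

```text
[[134 134 135 131 133  98 123 176 186 181 185 187 152  96  68  57 109 136
  132 133 132 134]
 [120 120 119 119 129  99 134 183 185 185 184 182 147  93  72  59 109 135
  134 133 134 132]
 [106 104 105 107 119  92 145 190 188 185 186 183 143  85  66  62 112 136
  134 132 132 133]
 [137 135 135 135 119  77 154 197 191 189 188 185 139  77  68  64 113 135
  132 131 132 133]
 [134 132 133 135 113  67 136 179 188 196 197 185 136  76  64  59 105 131
  133 132 133 134]
 [133 133 132 135 116  75  73 111 151 169 175 155  99  59  60  58  92 123
  132 133 133 133]
 [132 133 132 133 120  90  62  56  52  56  72  71  58  60  59  65 101 127
  135 133 133 132]
 [132 132 132 134 134 121 113 105  84  71  66  66  68  71  82 103 125 134
  133 132 133 133]
 [128 145 146 130 134 132 149 145 133 136 140 135 128 118 127 135 134 132
  133 132 132 133]
 [122 157 158 128 128 124 122 124 159 191 201 189 166 162 150 135 132 133
  133 133 133 132]
 [131 129 131 149 139 137 170 160 153 172 175 158 142 155 150 131 133 131
  134 133 132 132]
 [129 125 145 220 226 226 244 242 215 207 200 168 141 121 124 125 129 130
  1
[... 216 characters left out ...]
[372.97 155.18] [384.98 161.04]
-0.002 -0.005 [373.03 154.1 ] [385.06 159.94]
tip [378.65537293 162.85135367] [[382.88, 162.99], [382.97, 161.69], [374.57, 161.0], [374.65, 159.7]] shaft [np.float64(376.59), np.float64(381.06)]
0 -0.01 [372.51 155.08] [384.51 160.93]
0 -0.005 [372.57 153.99] [384.59 159.83]
tip [378.19477326 162.74076232] [[382.41, 162.88], [382.51, 161.58], [374.12, 160.89], [374.19, 159.6]] shaft [np.float64(376.13), np.float64(380.59)]
0.002 -0.01 [372.05 154.97] [384.05 160.82]
0.002 -0.005 [372.11 153.88] [384.12 159.72]
tip [377.73455253 162.63026195] [[381.95, 162.76], [382.04, 161.46], [373.66, 160.78], [373.73, 159.49]] shaft [np.float64(375.67), np.float64(380.13)]
```

```bash
python3 - <<'E'
from h import *
z=np.load("avg.npz");T=capture("top")
g=cv2.cvtColor(z["t"].astype(np.float32),cv2.COLOR_RGB2GRAY)
def edge(prof,lvl):
    i=np.where(np.diff(np.sign(prof-lvl)))[0]; return i[0]+(lvl-prof[i[0]])/(prof[i[0]+1]-prof[i[0]])
print(g[209:240,393:422].astype(int)[::6])
E1={}
L=[];Rr=[];U=[];D=[]
for r in range(217,233):
    row=g[r,393:408];L.append((393+edge(row,160)+.5,r+.5))
    row=g[r,412:424];Rr.append((412+edge(row,160)+.5,r+.5))
for c in list(range(399,403))+list(range(411,416)):
    col=g[207:219,c];U.append((c+.5,207+edge(col,160)+.5))
    col=g[230:242,c];D.append((c+.5,230+edge(col,160)+.5))
for n,q in(("L",L),("R",Rr),("U",U),("D",D)):
    w=np.array([onz(T,*p,.06)[:2] for p in q]);vx,vy,x0,y0=cv2.fitLine(w.astype(np.float32),cv2.DIST_HUBER,0,1e-4,1e-4).ravel()
    print(n,np.degrees(np.arctan2(vy,vx)),x0,y0)
E
```

```text
[[ 95  95  95  95  95  96  96  96  96  96  95  95  95  95  96  96  96  96
   96  95  95  96  96  96  96  95  96  96  96]
 [ 92  81  69  74 122 168 202 230 234 231 229 229 228 228 230 227 226 228
  228 227 215 201 195 185 158 118  97  96  97]
 [ 57  56  45  66 185 239 246 246 246 247 246 246 244 201  96 109 205 238
  241 242 242 240 240 242 233 175 106  96  96]
 [ 57  53  43  86 220 246 247 247 247 247 246 242 214 133  69 101 200 241
  246 247 247 247 246 246 224 143 100  96  96]
 [ 58  58  59  80 155 195 232 244 245 245 245 245 245 245 245 245 246 246
  246 246 246 245 235 235 201 113  95  94 100]
 [ 96  96  95  96  96  96  95  94  94  94  95  94  94  94  94  94  94  95
   96  96  96  96  95  95  95  95  95  96  95]]
L -1.4138774 0.44484404 -0.26829526
R -3.338251 0.4364369 -0.35546127
U 88.144035 0.48600358 -0.3127419
D 87.18949 0.39844108 -0.31279364
```

```bash
python3 -m creep '{"jaw":[1,1,1,1,1,1,1,1,1,1],"translation":[[0.01,0,0.0005],[0.012,0,0],[0.008,0,0],[0.002,0,0],[0.002,0,0],[0.002,0,0],[0.002,0,0],[0,0,0],[0,0,0],[0,0,0]],"roll":[-0.014,0,0,0,0,0,0,0,0,0]}'
python3 - <<'E'
from h import *
R=delta([0.4424,-0.3118,0.07])
E
```

```text
time_s: 18.05
tcp_pos: [0.4424, -0.3117, 0.0848]
eef_rot: [163.0, 90.0, -19.4]
contact_force: [-0.3, -0.4, -0.6]
gripper_width: 0.0139
t 18.05 tcp [ 0.4424 -0.3117  0.0848] jawdir -92.39 joints [-14.4  15.9 -26.8   0.  -47.3 102. ] F [-0.3 -0.4 -0.6] w 0.0139
tool delta [ 0.0148  0.0001 -0.    ]
```

```bash
python3 -m creep '{"jaw":[1,1,1,1,1,1,1,1,1,1],"translation":[[0.002,0,0],[0.002,0,0],[0.002,0,0],[0.002,0,0],[0.002,0,0],[0.001,0,0],[0.001,0,0],[0,0,0],[0,0,0],[0,0,0]],"roll":[0,0,0,0,0,0,0,0,0,0]}'
python3 - <<'E'
from h import *
R=delta([0.4424,-0.3118,0.07])
c=capture("side");crop(c,345,135,405,185,12,"pics/s14.png")
E
```

```text
time_s: 19.05
tcp_pos: [0.4426, -0.3118, 0.0728]
eef_rot: [156.8, 90.0, -25.6]
contact_force: [0.8, -0.3, 5.4]
gripper_width: 0.0136
t 19.05 tcp [ 0.4426 -0.3118  0.0728] jawdir -92.39 joints [-14.4  16.8 -27.5   0.  -45.7 102. ] F [ 0.8 -0.3  5.4] w 0.0136
tool delta [0.0028 0.     0.0002]
```

View pics/s14.png

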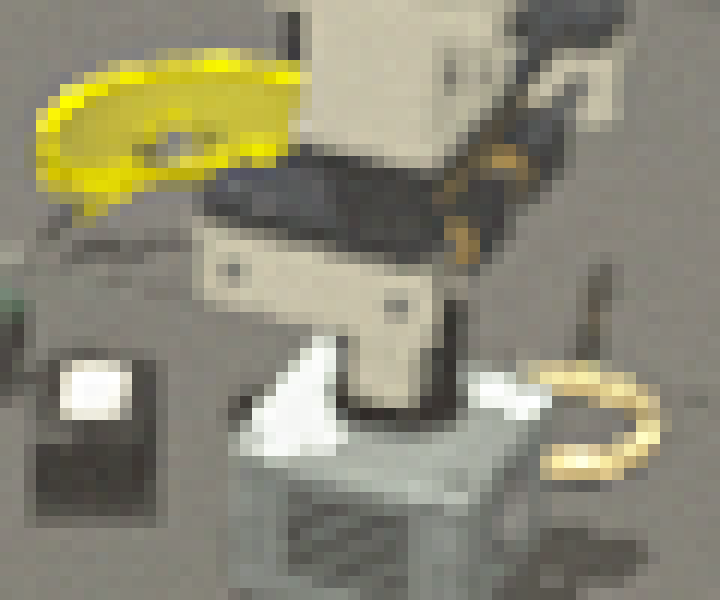

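The insert is in the slots, and the collar sits just above the plate at side px ≈(378,169). I press it flat next.

```bash
python3 -m creep '{"jaw":[1,1,1,1,1,1,1,1,1,1],"translation":[[0.001,0,0],[0.001,0,0],[0.001,0,0],[0.0005,0,0],[0,0,0],[0,0,0],[0,0,0],[0,0,0],[0,0,0],[0,0,0]],"roll":[0,0,0,0,0,0,0,0,0,0]}'
```

```text
time_s: 20.1
tcp_pos: [0.4426, -0.3118, 0.0695]
eef_rot: [153.4, 90.0, -29.0]
contact_force: [-0.4, 0.5, 7.8]
gripper_width: 0.0138
```

```bash
python3 -m creep '{"jaw":[1,1,1,1,1,1,1,1,1,1],"translation":[[0,0,0],[0,0,0],[0,0,0],[0,0,0],[0,0,0],[0,0,0],[0,0,0],[0,0,0],[0,0,0],[0,0,0]],"roll":[0.1,0.14,0.14,0.14,0.14,0.14,0.14,0.14,0.14,0.14]}'
python3 - <<'E'
from h import *
R=delta([0.4424,-0.3118,0.07]);print(get_state()["moment"])
E
```

```text
time_s: 21.1
tcp_pos: [0.4429, -0.312, 0.0696]
eef_rot: [-130.6, 89.9, -31.2]
contact_force: [-0.7, 0.5, 6.0]
gripper_width: 0.0138
t 21.1 tcp [ 0.4429 -0.312   0.0696] jawdir -170.63 joints [-14.4  17.1 -27.7   0.  -45.2  23.8] F [-0.7  0.5  6. ] w 0.0138
tool delta [-0.0004  0.0004  0.0002]
[0.0577556  0.1081954  0.02149399]
```

```bash
python3 -m creep '{"jaw":[1,1,1,1,1,1,1,1,1,1],"translation":[[0,0,0],[0,0,0],[0,0,0],[0,0,0],[0,0,0],[0,0,0],[0,0,0],[0.0005,0,0],[0.0005,0,0],[0,0,0]],"roll":[0.08,0.08,0.06,0.03,0.03,0.03,0,0,0,0]}'
python3 - <<'E'
from h import *
R=delta([0.4424,-0.3118,0.07]);print(get_state()["moment"])
c=capture("side");crop(c,345,135,405,185,12,"pics/s15.png")
E
```

```text
time_s: 22.1
tcp_pos: [0.4436, -0.3122, 0.0695]
eef_rot: [-112.8, 89.8, -30.7]
contact_force: [1.6, -0.1, 14.4]
gripper_width: 0.0137
t 22.1 tcp [ 0.4436 -0.3122  0.0695] jawdir 172.03 joints [-14.4  17.1 -27.7   0.1 -45.1   6.4] F [ 1.6 -0.1 14.4] w 0.0137
tool delta [-0.0005  0.0012  0.0002]
[ 0.12521687 -0.50858684  0.47091194]
```

View pics/s15.png

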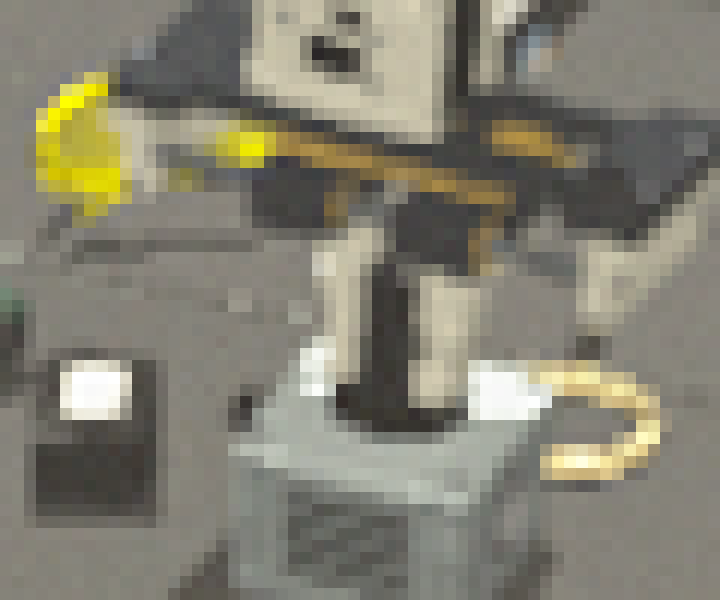

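```bash
python3 -m creep '{"jaw":[1,1,1,1,1,1,1,1,1,1],"translation":[[0.0005,0,0],[0,0,0],[0,0,0],[0,0,0],[0,0,0],[0,0,0],[0,0,0],[0,0,0],[0,0,0],[0,0,0]],"roll":[0,0,0,0,0,0,0,0,0,0]}'
python3 - <<'E'
from h import *
R=delta([0.4424,-0.3118,0.07]);print(get_state()["moment"],R.round(3)[:,0])
c=capture("side");crop(c,300,150,400,290,4,"pics/s16.png")
E
```

```text
time_s: 23.15
tcp_pos: [0.4436, -0.3122, 0.0694]
eef_rot: [-112.7, 89.8, -30.6]
contact_force: [-0.3, 2.1, 17.3]
gripper_width: 0.0139
t 23.15 tcp [ 0.4436 -0.3122  0.0694] jawdir 172.04 joints [-14.4  17.1 -27.7   0.1 -45.    6.4] F [-0.3  2.1 17.3] w 0.0139
tool delta [-0.0006  0.0013  0.0002]
[ 0.50008723 -0.21453259  0.43548926] [ 0.003 -0.002 -1.   ]
```

View pics/s16.png

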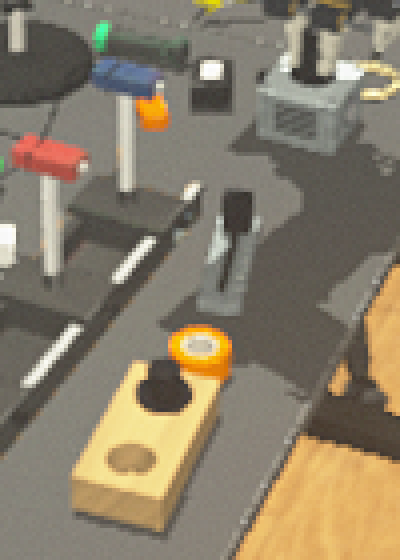

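The picture shows the collar flat on the lamp house (side px ≈(378,167)) and the dimmer grip at its off end (≈(359,202)). The spare and the tape are still where they were. I'll hand in now.

```bash
python3 -c "
from plant import *
print(close_job()); s=get_state(); print(s['time_s'],s['tcp_pos'],s['contact_force'],s['gripper_width'])"
```

```text
the job is handed in; nothing more can be done
None
the job is handed in; nothing more can be done
```

I handed the job in at about 23 s. The insert is twisted to its stop, and the arm is still gripping it and pressing its collar down on the lamp house. The hand-in reports no verdict.

- **Dimmer:** I pushed the slider to the right-hand end until it stopped hard, with 41 N on the fingers. That is close to its 40 N limit if it also covers the fingers. The side view afterwards shows the grip at the off end.
- **Insertion:** I took the wing insert from the left well and lowered it through the slots. The plunger pushed back with about 5–8 N, as the spring should. Lining it up depended on treating picture coordinates as starting at pixel edges; with that half-pixel shift the two cameras agreed to 0.3 mm.
- **Twist and hold:** I turned it about 95° clockwise until the twisting moment rose to about 0.45 N m at the stop. I then pressed down to 17 N, which is 8 N of spring and the rest through the collar onto the plate. The fingers were set to 40 N, with 13.9 mm between them for the 14 mm wing.

**Last checks:**
- The tool is upright to within about 0.2°.
- The tool is about 1 mm further in x than I aimed for, inside the 5 mm allowed.
- The spare and the tape look unmoved in the last picture. I did not check the other bystanders one by one.

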